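Drive a stuck tube adapter out of a centrifuge bucket

TASK

A tube adapter is stuck in the centrifuge bucket that is clamped mouth down in the knock-out stand. Take the ejector rod out of its holder block, lower it through the hole in the bucket's base and push steadily, never forcing it, until the adapter drops onto the pad below and the rod's stop collar bears on the bucket, and keep it pressed lightly there for a second. Then draw the rod out and stand it back in its holder, fully home, leaving the other things on the bench where they are.

Things in the scene. Friction and masses are not known exactly. Their poses are not given: they have to be found in the camera images.
- ejector_rod: Loose ejector rod, 120 mm tall, 0.2 kg, upright in the holder at first. Origin: centre of its lower tip, z up its axis. Steel shaft 12 mm in diameter, tip chamfered 1.5 mm; dark stop collar (28 mm in diameter, 8 mm thick) clamped on it, underside anywhere from z 44.5 to 53.5 mm, not measured; finger guard 40 mm in diameter, z 63 to 67; black handle 24 mm square, z 67 to 117, flats facing x and y.
- stand: Knock-out stand, fixed: grey tray 118 mm square, rim 16 mm high; three posts carry a ring with an aluminium centrifuge bucket clamped on it mouth down (55 mm in diameter up to z 102 mm, two side lugs reach 36 mm from the axis). Origin: centre of the underside; z is the axis of bucket and bore. Bucket and adapter stand no more than 30 N from the rod.
- bore_mouth (a point): Centre of the bore's mouth on the bucket's axis, level with the top of the raised lip (28 mm in diameter), 105 mm above the bench; z up. Countersunk from about 18 mm to 14 mm over 3 mm, then a 14 mm bore through the 12 mm thick base. The rod is pushed until its stop collar bears on the lip; that depth must be felt.
- landing_pad (a point): Centre of the top of the round black rubber pad (68 mm in diameter) in the tray, 12 mm above the bench, under the bucket's axis; z up.
- adapter: Loose white plastic cylinder, 40 mm in diameter, 36 mm long, 60 g, three ring grooves. Origin: centre of its lower face, z up. At first in the bucket, top 15 mm below the bore's mouth. Spring balls snap over its ribs one by one, each at about 8 to 16 N if pushed slowly, more if fast. With the rod's tip 40 to 43 mm below the bore's mouth it drops onto the pad, origin then about 12 mm above the bench.
- rod_holder: Round grey holder block, fixed to the bench, 60 mm in diameter and 48 mm high with a foot 86 mm in diameter. Origin: centre of the underside.
- holder_mouth (a point): Centre of the holder's hole at the top of the block, 48 mm above the bench; z up. The hole is 15 mm in diameter, countersunk to about 19 mm over the first 3 mm, and 42 mm deep; fully home, the rod's tip stands on the hole's floor, 42 mm below this point, and the collar is clear of the block.
- bottle_small: Bystander: small white-capped bottle, 34 mm in diameter, 68 mm high. Origin: centre of the underside.
- bench_timer: Bystander: digital timer, 60 x 68 x 18 mm. Origin: centre of the underside.
There are look-alikes about, which are no part of the job. What is shaped like the ejector_rod but blue is not meant.

How it is judged:
On the way, in this order (a step that is already met when the one before it is completed fails the run):
1. the rod's tip is in the bore while the adapter is still seated (z of ejector_rod in the frame of bore_mouth below -0.006 m and horizontal distance between ejector_rod and bore_mouth below 0.004 m and z of adapter in the frame of landing_pad above 0.037 m), for 0.05 s.
2. the adapter has dropped onto the pad and the rod's stop collar is held pressed on the bucket, with 4 to 30 N, for half a second (z of ejector_rod in the frame of bore_mouth below -0.043 m and horizontal distance between ejector_rod and bore_mouth below 0.004 m and contact force between ejector_rod and stand above 4 N and z of adapter in the frame of landing_pad below 0.008 m and horizontal distance between adapter and landing_pad below 0.02 m), for 0.5 s.
At the end, for the whole second after the job is handed in: The adapter is down on the pad under the bucket (within 8 mm of its height, 20 mm of its centre), and the rod stands at rest in its holder with its tip within 2 mm of the hole's floor (4 mm sideways, 0.08 rad) (z of ejector_rod in the frame of holder_mouth below -0.04 m and horizontal distance between ejector_rod and holder_mouth below 0.004 m and angle between ejector_rod's own z axis and vertical below 0.08 rad and linear speed of each of ejector_rod, adapter below 0.02 m/s and z of adapter in the frame of landing_pad below 0.008 m and horizontal distance between adapter and landing_pad below 0.02 m); the robot touches nothing.
It fails at once if the rod presses on the bucket or stand with more than 30 N (contact force between ejector_rod and stand above 30 N).
It fails at once if the rod presses on the adapter with more than 30 N (contact force between ejector_rod and adapter above 30 N).
It fails at once if the robot itself presses on the stand or bucket with more than 30 N (contact force between any of the fingers, the arm and stand above 30 N).
It fails at once if a bystander (bottle or timer) is moved by more than 15 mm (distance of any of bottle_small, bench_timer from where it was at the start of the episode above 0.015 m).
It also fails if it takes over 72 s, if anything falls off the work surface, if the arm or the gripper's body presses on something with over 40 N, if the wrist force passes 120 N, or if a joint passes its speed limit or range.

ROBOT

A 6-joint arm with a two-finger parallel gripper is mounted at the origin on a cart in front of the work surface, level with it; the furniture and walls round the work are solid. World frame = base frame: x ahead of the robot, y to its left, z up, the work surface at z = 0. Lengths are in m, angles in rad, forces in N, time in s.
With the tool pointing down it reaches from about 0.35 to 0.875 m from the base axis. Payload 15.5 kg.
Tool frame: the origin (TCP) lies at the very end of the fingers, on their centre line; the grasp point (between the pads) lies 19 mm behind it; z points along the fingers, y is the line along which they close (so a half turn about z gives the same grasp; the last joint's range is limited). The gripper opens to 85 mm and grips with 20 to 120 N. Pads are 22 mm wide; open, the fingers measure 114 mm over their backs; the gripper's body (76 mm by 85 mm) begins 54 mm behind the grasp point. The pads swing forward as they close: fully open they stand 13 mm farther back than shut.
Start: joints at [-1.274, 0.494, 1.345, -0, 1.302, -0.096], TCP at [0.239, -0.577, 0.231] pointing down, gripper open.
Joint ranges: [-2.91, 2.91], [-0.82, 2.16], [0.22, 2.67], [-1.22, 4.37], [0.12, 2.79], [-3.08, 3.08]. Speed limits (rad/s): [1.89, 1.89, 2.57, 3.01, 3.01, 3.01].

INTERFACE

Orientations are given as a 3x3 rotation matrix whose columns are the frame's x, y, z axes.
In Python, from workcell import bot gives the robot as it stands.
- The arm moves only by the shell command python3 -m pendant 'ROWS' [OPENING] [FORCE]. ROWS is JSON, a list of rows, each an object with "delta_pos": the shift along the tool's x, y, z in units of 30 mm (1.0 is 30 mm), a list of three; "spin": the turn about the tool's z in units of 5 degrees (1.0 is 5 degrees). In form: [{"delta_pos": [x, y, z], "spin": spin}, ...]. A call has 1 to 8 rows; each row shifts and turns the commanded pose from where the row before left it, along the tool's axes as they then stand; what a row does not reach is not made up. A row lasts 1/12 s, in which the tool goes at most 41.7 mm and 7.16 degrees, less where a joint would pass 70% of its speed; a pose out of reach is approached as far as the arm can. A call is refused whole if a number of a shift passes 1 or a number of a turn 1, either way. A call with a gripper value outside its range is refused whole. OPENING is the finger opening in mm, from 0 to 85.4, set as the call begins (- or left out, the last holds). The fingers move at their own pace and stop on an object; FORCE is the grip in N (left out, the last holds). Time passes only in rows, so rows that do not move let the fingers close. It gives the time, the measured TCP pose, the force, the opening and the grip force at its end, in the units of the state.
- bot.state(): the state, without advancing time (a new reading comes with each control period).
- bot.grab_frame(name): name is "scene" or "side" or "wrist"; returns a dict with "color" (480x640x3 uint8, red, green, blue), "vfov" (degrees; the focal length in pixels is half the picture's height over the tangent of half this angle, whatever the lens; pixels are square), "cx", "cy" (the principal point, pixels), "extrinsics" (4x4, takes a point from camera to world coordinates). Camera axes: x right, y down, z forward; pixel columns grow to the right and rows downward; lengths in m; the calibration is good to about 2 mm. The wrist camera is an equidistant fisheye: a pixel r from the principal point sees the ray r / f radians off the axis. A picture is of the moment at which its call begins. There is no depth.
- bot.finish_job(): hands the job in; it is judged then, once.
The state is a dict: "t": time; "qpos": joint angles; "qvel": joint speeds; "tau": joint torques, N m; "tool_pos": TCP position; "ee_rot": TCP orientation; "ft_force": force on the tool from outside, world axes, zero at the start; "torque": the same for the moment, N m; "grip_width": finger opening in m; "grasp_force": force on a finger pad.
Only numpy, scipy, OpenCV 4.12 (cv2) and the standard library are available. Lean on these libraries where they do the work, as an engineer would, in place of code of your own. Each camera call takes 0.05 s, during which the arm holds its last target. There are 200 camera calls.

## Working session

There is one attempt and no reset: what is moved stays moved. The work goes in short steps, Python scripts to look and compute and a shell command to move; the robot and the scene stay as the last step left them, time stands still between calls to the robot, and variables do not carry over. Pictures are saved under pics/ and viewed, at most 10 in all, crops included, and the job is handed in when it is done.

```bash
mkdir -p pics && cat > h.py <<'E'
import numpy as np, cv2
from workcell import bot
def ray(f,u,v,fish=False):
    H=f["color"].shape[0]; fl=H/2/np.tan(np.radians(f["vfov"])/2)
    x,y=(u-f["cx"])/fl,(v-f["cy"])/fl
    if fish:
        r=np.hypot(x,y); d=np.array([np.sin(r)*x/max(r,1e-9),np.sin(r)*y/max(r,1e-9),np.cos(r)])
    else: d=np.array([x,y,1.]); d/=np.linalg.norm(d)
    E=np.array(f["extrinsics"]); return E[:3,3],E[:3,:3]@d
def plane(f,u,v,z,fish=False):
    o,d=ray(f,u,v,fish); return o+d*(z-o[2])/d[2]
def proj(f,p,fish=False):
    H=f["color"].shape[0]; fl=H/2/np.tan(np.radians(f["vfov"])/2)
    E=np.array(f["extrinsics"]); c=E[:3,:3].T@(np.array(p)-E[:3,3])
    if fish:
        r=np.hypot(c[0],c[1]); k=np.arctan2(r,c[2])/max(r,1e-9)
    else: k=1/c[2]
    return f["cx"]+fl*k*c[0],f["cy"]+fl*k*c[1]
def save(f,n): cv2.imwrite(n,f["color"][:,:,::-1])
def load(n):
    import pickle; return pickle.load(open(n,'rb'))
def grab(name,tag):
    import pickle; f=bot.grab_frame(name); pickle.dump(f,open(f'pics/{tag}.pkl','wb')); save(f,f'pics/{tag}.png'); return f
E
python3 - <<'E'
from h import *
for n in("scene","side","wrist"):
    f=grab(n,n+"0"); print(n,f["vfov"],f["cx"],f["cy"],np.round(f["extrinsics"],3).tolist())
s=bot.state(); print(s["t"],s["tool_pos"],np.round(s["ee_rot"],3),s["ft_force"])
E
```

```text
scene 44.1782376672242 305.83228128079827 233.54028958188144 [[0.412, -0.532, 0.739, -0.259], [-0.911, -0.222, 0.348, -0.149], [-0.021, -0.817, -0.576, 0.684], [0.0, 0.0, 0.0, 1.0]]
side 53.68245161291408 318.30259250542525 241.15665988653151 [[0.988, -0.048, 0.149, 0.344], [-0.157, -0.339, 0.928, -0.684], [0.006, -0.94, -0.342, 0.439], [0.0, 0.0, 0.0, 1.0]]
wrist 65.70646984690485 318.20712624829184 237.37683363906055 [[0.383, -0.885, -0.264, 0.307], [-0.924, -0.367, -0.108, -0.548], [-0.001, 0.285, -0.958, 0.372], [0.0, 0.0, 0.0, 1.0]]
0.15 [ 0.23917457 -0.57712645  0.23082212] [[ 0.924  0.383 -0.   ]
 [ 0.383 -0.924  0.001]
 [ 0.    -0.001 -1.   ]] [ 0.40737605 -0.10861267 -0.06215401]
```

View pics/scene0.png

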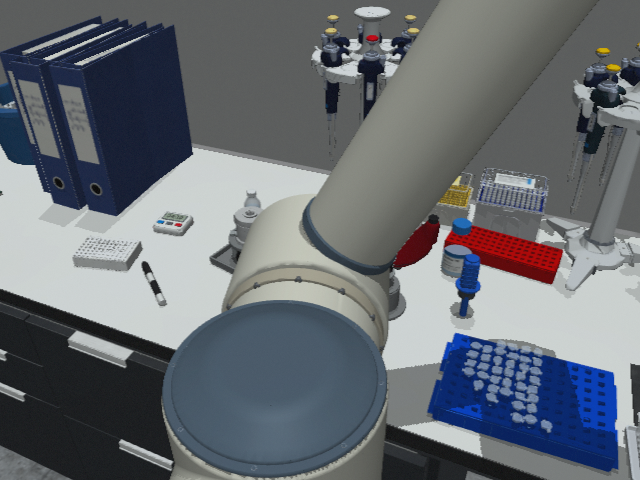

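View pics/side0.png

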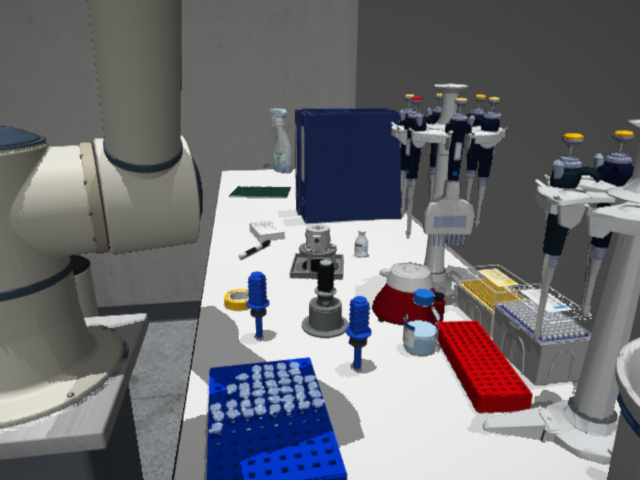

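The side view shows the black-handled rod in its holder at about (325,300), the stand at (318,250) and the bottle at (361,244). Blue look-alikes stand at (258,300) and (358,330). In the scene view the arm hides the rod, and the timer is at (173,222). I'll zoom in.

```bash
python3 - <<'E'
from h import *
f=load('pics/side0.pkl'); im=f["color"][215:345,240:380,::-1]
cv2.imwrite('pics/c1.png',cv2.resize(im,None,fx=4.5,fy=4.5,interpolation=cv2.INTER_CUBIC))
for n,u,v,z in [("rodtop",325,263,.123),("foot",325,322,.01),("bucket",318,229,.105),("blueL",258,273,.12),("blueLbase",259,337,0),("blueRbase",358,367,0),("blueRtop",358,299,.12),("bottle",361,233,.068),("flask",405,270,.08)]:
    print(n,np.round(plane(f,u,v,z),3))
E
```

```text
rodtop [0.475 0.062 0.123]
foot [0.476 0.057 0.01 ]
bucket [0.501 0.299 0.105]
blueL [0.36  0.042 0.12 ]
blueLbase [0.357 0.04  0.   ]
blueRbase [ 0.506 -0.072  0.   ]
blueRtop [ 0.502 -0.074  0.12 ]
bottle [0.616 0.363 0.068]
flask [0.638 0.108 0.08 ]
```

View pics/c1.png

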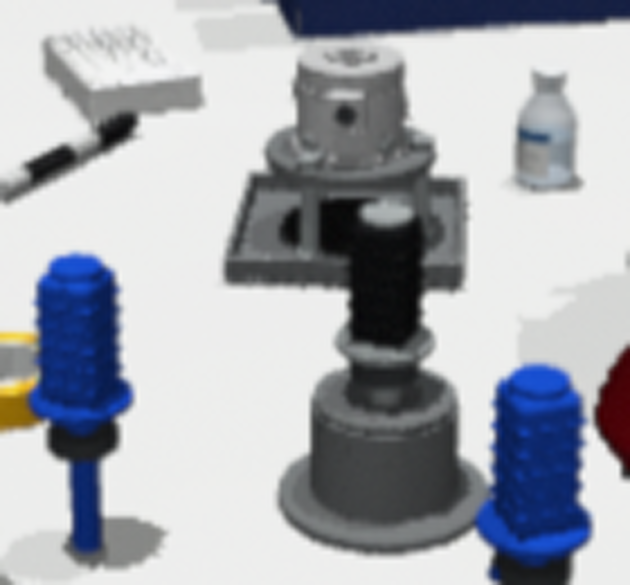

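View pics/wrist0.png

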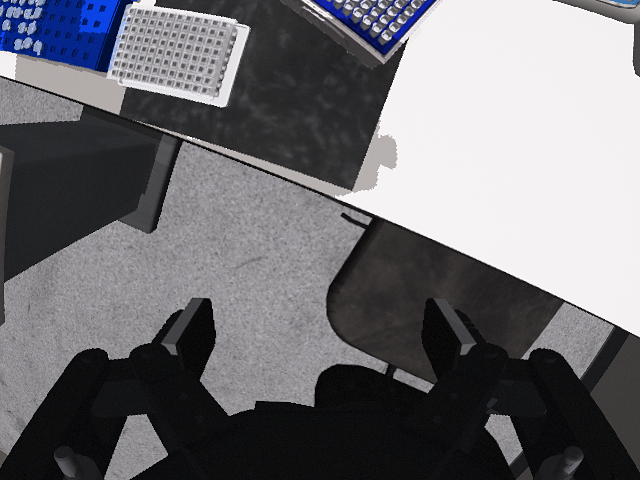

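The crop shows the holder with the black rod (handle top at about full-image (326,262)) and the bucket top at about (318,228). The wrist view shows only the empty bench corner. I'll move above the rod.

```bash
python3 -m pendant '[{"delta_pos":[0.46,-0.5,0],"spin":0},{"delta_pos":[0.92,-1,0],"spin":0},{"delta_pos":[0.92,-1,0],"spin":0},{"delta_pos":[0.92,-1,0],"spin":0},{"delta_pos":[0.92,-1,0],"spin":0},{"delta_pos":[0.92,-1,0],"spin":0},{"delta_pos":[0.92,-1,0],"spin":0},{"delta_pos":[0.92,-1,0],"spin":0}]' 50 40 && python3 -m pendant '[{"delta_pos":[0.92,-1,0],"spin":0},{"delta_pos":[0.92,-1,0],"spin":0},{"delta_pos":[0.92,-1,0],"spin":0},{"delta_pos":[0.92,-1,0],"spin":0},{"delta_pos":[0.92,-1,0],"spin":0},{"delta_pos":[0.92,-1,0],"spin":0},{"delta_pos":[0.92,-1,0],"spin":0},{"delta_pos":[0.92,-1,0],"spin":0}]' && python3 -m pendant '[{"delta_pos":[0.92,-1,0],"spin":0.5},{"delta_pos":[0,0,0],"spin":1},{"delta_pos":[0,0,0],"spin":1},{"delta_pos":[0,0,0],"spin":1},{"delta_pos":[0,0,0],"spin":1},{"delta_pos":[0,0,0],"spin":0}]'
python3 - <<'E'
from h import *
f=grab("wrist","w1"); f2=grab("scene","s1"); s=bot.state(); print(s["t"],s["tool_pos"],np.round(s["ee_rot"],3).tolist(),s["ft_force"],s["qpos"])
E
```

```text
t: 0.82
tool_pos: [0.3444, -0.2884, 0.2312]
ee_rot: [[0.924, 0.382, 0.0], [0.382, -0.924, 0.0], [0.0, -0.0, -1.0]]
ft_force: [1.9, -0.1, -1.0]
grip_width: 0.0502
grasp_force: 0.0
t: 1.48
tool_pos: [0.4567, 0.0181, 0.2314]
ee_rot: [[0.924, 0.383, 0.0], [0.383, -0.924, -0.0], [0.0, 0.0, -1.0]]
ft_force: [1.8, -0.9, -0.1]
grip_width: 0.0497
grasp_force: 0.0
t: 1.98
tool_pos: [0.4703, 0.0544, 0.2311]
ee_rot: [[1.0, -0.004, -0.0], [-0.004, -1.0, -0.0], [-0.0, 0.0, -1.0]]
ft_force: [0.0, -0.2, -0.1]
grip_width: 0.0498
grasp_force: 0.0
2.0833 [0.47040658 0.05419048 0.23120348] [[1.0, 0.003, -0.0], [0.003, -1.0, -0.0], [-0.0, 0.0, -1.0]] [ 0.05502855 -0.85365531 -0.09003345] [-1.14933065e-02  2.81860505e-01  1.70547561e+00 -2.18116857e-05
  1.15447323e+00  1.55618764e+00]
```

View pics/w1.png

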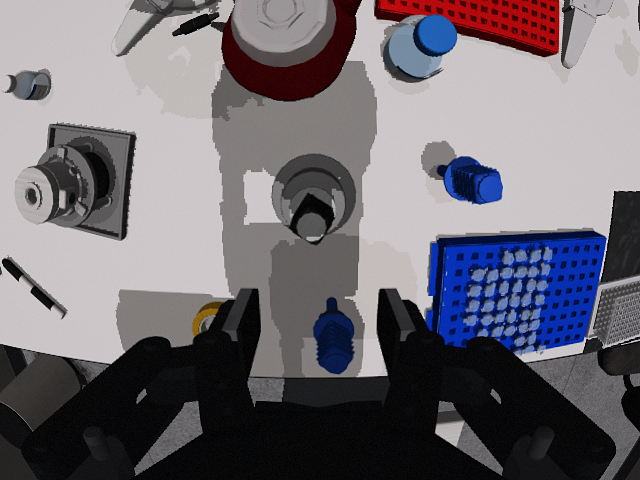

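The wrist view shows the rod handle at about (313,222), apparently turned against the image axes. The bucket's bore mouth is at about (33,196), and the flask, bottle and blue rods are well clear. Next I'll view a zoomed crop of the rod and the bucket.

```bash
python3 - <<'E'
from h import *
f=load('pics/w1.pkl'); c=f["color"][:,:,::-1]
a=cv2.resize(c[150:250,265:365],(500,500),interpolation=cv2.INTER_CUBIC); b=cv2.resize(c[150:250,0:60],(300,500),interpolation=cv2.INTER_CUBIC)
a=cv2.convertScaleAbs(a,alpha=1.8,beta=20)
cv2.imwrite('pics/c2.png',np.hstack([a,b]))
for n,u,v,z in [("top",313,222,.126),("bore",33,196,.105),("foot",314,195,.01),("bottle",14,84,.068)]: print(n,plane(f,u,v,z,True))
E
```

```text
top [0.48116983 0.05921347 0.126     ]
bore [0.50428974 0.31575148 0.105     ]
foot [0.47936059 0.05984533 0.01      ]
bottle [0.61994629 0.37039287 0.068     ]
```

View pics/c2.png

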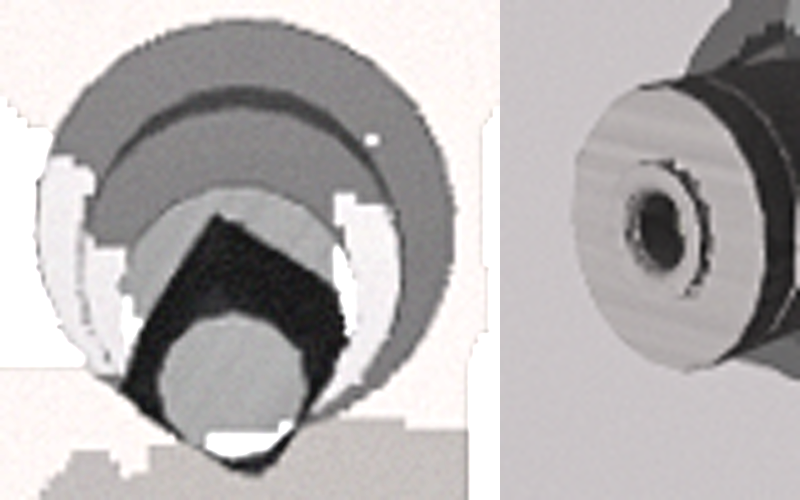

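```bash
python3 - <<'E'
from h import *
f=load('pics/w1.pkl')
P=[plane(f,265+x/5,150+y/5,.123,True) for x,y in((125,388),(255,472),(348,340))]
L,B,R=P
print(np.round(P,4)); 
for d in (B-L,R-B): print(np.linalg.norm(d),np.degrees(np.arctan2(d[1],d[0])))
print("centre",(L+R)/2)
print("disc",plane(f,265+233/5,150+385/5,.126,True))
# block top circle z .048, foot circle extents z 0..
print("foot", plane(f,265+245/5,150+225/5,.01,True))
print("bore", plane(f,(658-500)/5,150+228/5,.104,True))
E
```

```text
[[0.4765 0.0753 0.123 ]
 [0.4641 0.0573 0.123 ]
 [0.4832 0.0443 0.123 ]]
0.021881040827317216 -124.36192088131948
0.023085962699580558 -34.17123900005164
centre [0.47983851 0.05981933 0.123     ]
disc [0.47762853 0.06020267 0.126     ]
foot [0.47936059 0.05984533 0.01      ]
bore [0.50462271 0.31860107 0.104     ]
```

```bash
python3 -m pendant '[{"delta_pos":[0.3,-0.2,0],"spin":-1},{"delta_pos":[0,0,0],"spin":-1},{"delta_pos":[0,0,0],"spin":-1},{"delta_pos":[0,0,0],"spin":-1},{"delta_pos":[0,0,0],"spin":-1},{"delta_pos":[0,0,0],"spin":-1},{"delta_pos":[0,0,0],"spin":-1},{"delta_pos":[0,0,0],"spin":-1}]' && python3 -m pendant '[{"delta_pos":[0,0,0],"spin":-1},{"delta_pos":[0,0,0],"spin":-1},{"delta_pos":[0,0,0],"spin":-1},{"delta_pos":[0,0,0.5],"spin":-0.14},{"delta_pos":[0,0,0.5],"spin":0},{"delta_pos":[0,0,0],"spin":0},{"delta_pos":[0,0,0],"spin":0}]'
python3 - <<'E'
from h import *
f=grab("wrist","w2"); s=bot.state(); print(s["tool_pos"],np.round(s["ee_rot"],3).tolist())
f2=grab("side","side2")
cv2.imwrite('pics/c3.png',np.hstack([cv2.resize(f["color"][130:380,200:440,::-1],(400,417)),cv2.resize(f2["color"][200:340,255:390,::-1],(400,417))]))
E
```

```text
t: 2.75
tool_pos: [0.4794, 0.0601, 0.2313]
ee_rot: [[0.761, 0.649, -0.0], [0.649, -0.761, 0.0], [-0.0, -0.0, -1.0]]
ft_force: [-0.3, 0.5, -0.2]
grip_width: 0.0501
grasp_force: 0.0
t: 3.33
tool_pos: [0.4791, 0.0601, 0.2011]
ee_rot: [[0.562, 0.827, -0.002], [0.827, -0.562, 0.0], [-0.001, -0.001, -1.0]]
ft_force: [1.0, -0.2, -0.2]
grip_width: 0.0501
grasp_force: 0.0
[0.4795553  0.0601503  0.20165891] [[0.562, 0.827, -0.0], [0.827, -0.562, 0.0], [-0.0, -0.0, -1.0]]
```

View pics/c3.png

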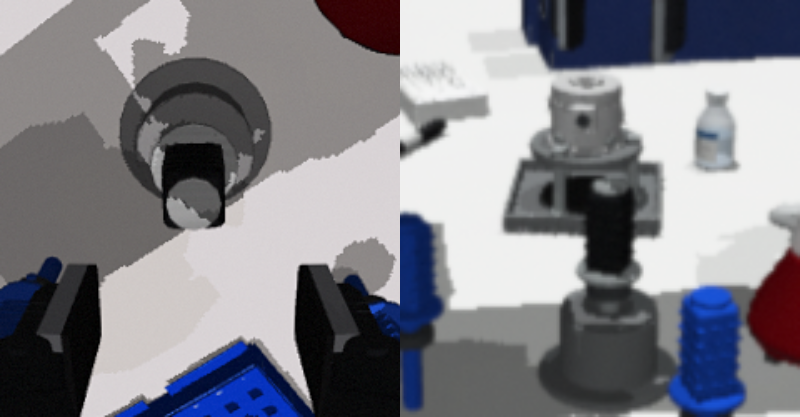

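Wrist crop: the handle is square to the pads and centred (handle at crop x≈194, finger midline at ≈198). I'll descend and grip.

```bash
python3 -m pendant '[{"delta_pos":[0,0,0.7],"spin":0},{"delta_pos":[0,0,0.7],"spin":0},{"delta_pos":[0,0,0.7],"spin":0},{"delta_pos":[0,0,0.7],"spin":0},{"delta_pos":[0,0,0.6],"spin":0},{"delta_pos":[0,0,0.4],"spin":0},{"delta_pos":[0,0,0],"spin":0},{"delta_pos":[0,0,0],"spin":0}]' && python3 -m pendant '[{"delta_pos":[0,0,0],"spin":0},{"delta_pos":[0,0,0],"spin":0},{"delta_pos":[0,0,0],"spin":0},{"delta_pos":[0,0,0],"spin":0},{"delta_pos":[0,0,0],"spin":0},{"delta_pos":[0,0,0],"spin":0},{"delta_pos":[0,0,0],"spin":0},{"delta_pos":[0,0,0],"spin":0}]' 5 70
```

```text
t: 4.1
tool_pos: [0.4798, 0.0602, 0.0877]
ee_rot: [[0.563, 0.826, -0.0], [0.826, -0.563, 0.0], [-0.0, -0.0, -1.0]]
ft_force: [0.8, 1.0, 1.0]
grip_width: 0.0496
grasp_force: 0.0
t: 4.77
tool_pos: [0.4799, 0.0604, 0.0885]
ee_rot: [[0.563, 0.826, 0.002], [0.826, -0.563, 0.0], [0.001, 0.001, -1.0]]
ft_force: [-3.2, 1.8, 10.2]
grip_width: 0.0233
grasp_force: 67.9
```

```bash
python3 -m pendant '[{"delta_pos":[0,0,-0.3],"spin":0},{"delta_pos":[0,0,-0.6],"spin":0},{"delta_pos":[0,0,-0.8],"spin":0},{"delta_pos":[0,0,-0.8],"spin":0},{"delta_pos":[0,0,-0.8],"spin":0},{"delta_pos":[0,0,-0.7],"spin":0},{"delta_pos":[0,0,-0.3],"spin":0},{"delta_pos":[0,0,0],"spin":0}]' && python3 -m pendant '[{"delta_pos":[0.4,-0.25,0],"spin":0},{"delta_pos":[0.9,-0.55,0],"spin":0},{"delta_pos":[0.9,-0.55,0],"spin":0},{"delta_pos":[0.9,-0.55,0],"spin":0},{"delta_pos":[0.9,-0.55,0],"spin":0},{"delta_pos":[0.9,-0.55,0],"spin":0},{"delta_pos":[0.5,-0.3,0],"spin":0},{"delta_pos":[0,0,0],"spin":0}]' && python3 -m pendant '[{"delta_pos":[0,0,0],"spin":0},{"delta_pos":[0,0,0],"spin":0},{"delta_pos":[0,0,0],"spin":0}]'
python3 - <<'E'
from h import *
f=grab("wrist","w3"); g=grab("scene","s3"); h=grab("side","side3"); s=bot.state(); print(s["t"],s["tool_pos"])
cv2.imwrite('pics/c4.png',np.hstack([f["color"][60:460,120:520,::-1],cv2.resize(g["color"][150:290,180:320,::-1],(400,400),interpolation=cv2.INTER_CUBIC)]))
E
```

```text
t: 5.43
tool_pos: [0.4805, 0.0602, 0.2186]
ee_rot: [[0.563, 0.826, 0.004], [0.826, -0.563, -0.0], [0.002, 0.004, -1.0]]
ft_force: [0.3, 0.4, -3.3]
grip_width: 0.0232
grasp_force: 69.1
t: 6.1
tool_pos: [0.4884, 0.2529, 0.2148]
ee_rot: [[0.561, 0.828, -0.001], [0.828, -0.561, 0.0], [-0.0, -0.001, -1.0]]
ft_force: [-0.2, -0.5, -3.2]
grip_width: 0.0232
grasp_force: 68.9
t: 6.35
tool_pos: [0.4887, 0.2489, 0.2157]
ee_rot: [[0.564, 0.826, -0.001], [0.826, -0.564, -0.001], [-0.001, -0.001, -1.0]]
ft_force: [-0.2, 0.4, -2.3]
grip_width: 0.0232
grasp_force: 68.9
6.5 [0.48899479 0.24908082 0.21621118]
```

View pics/c4.png

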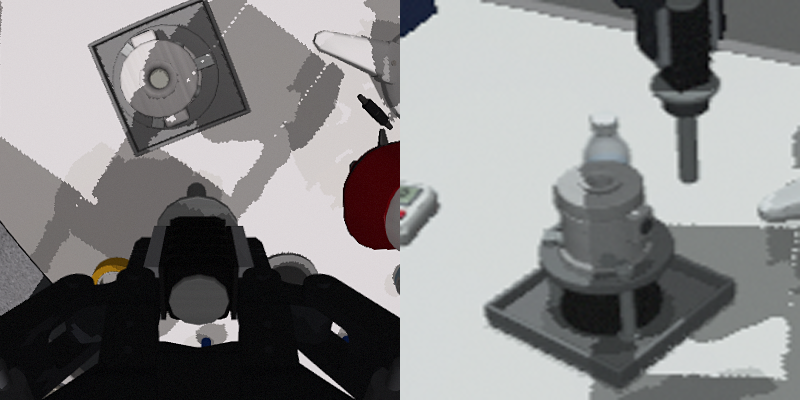

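Wrist crop: bore mouth at full-image (278,138), rod tip at about (315,245). Scene crop: rod tip at about (280,213), bucket lip at about (249,213). Computing both from the same cameras.

```bash
python3 - <<'E'
from h import *
f=load('pics/w3.pkl'); g=load('pics/s3.pkl'); T=np.array([.48899,.24908,.21621]); tz=T[2]-.0825
G=cv2.cvtColor(f["color"],cv2.COLOR_RGB2GRAY)
print(G[126:150,264:292:1][::2,::2])
print("wrist tip col",G[236:262,315],G[246,304:328])
ang=np.linspace(0,2*np.pi,60)
p=np.array([proj(f,(T[0]+6*np.cos(a)/1e3,T[1]+6*np.sin(a)/1e3,tz+.0015),True) for a in ang]); print("pred tip top row",p[:,1].min(),"col",p[:,0].min(),p[:,0].max())
S=cv2.cvtColor(g["color"],cv2.COLOR_RGB2GRAY)
print("scene tip");
for r in range(200,219,2): print(r,S[r,270:292])
print("pred scene tip",proj(g,(T[0],T[1],tz)),"rod up",proj(g,(T[0],T[1],tz+.02)))
print("bore wrist",plane(f,278.5,138,.105,True)); print("bore scene",plane(g,249.3,213,.105))
print("scene bore"); print(S[203:222,236:264:1][:,::1])
E
```

```text
[[145 118 121 110 105  95  90  89  83  93 103 111 118 131]
 [111 118 113  96  84  57  49  63  61  64  83  94 109 121]
 [118 110  97  65  48  70 102 128 105  96  66  73  99 114]
 [187 102  84  45  79 103 128 144 132 145 102  84  86 107]
 [157  94  65  51 106 144 143 142 141 143 140  98  70  94]
 [124  87  62  88 145 143 144 142 144 142 144 124  77  92]
 [150  94  47 107 144 143 143 143 144 143 144 146  93  89]
 [108  85  56  98 145 142 142 142 145 143 142 145 104  91]
 [162 104  75  62 148 141 141 142 144 142 145 137  78  97]
 [212 108  94  57 103 145 143 143 142 144 144 122  87 109]
 [123 117 106  87  60 100 139 145 142 147 123  87 102 111]
 [121 128 120 110  93  71  57  68  87  79  92 108 115 117]]
wrist tip col [107 106 108 106 107 111  78  52  43  44  44  46  43  43  44  40  44  45
  44  45  64  90  99  90  88  88] [105 107 108 104  85  47  38  44  42  42  46  44  45  44  43  43  42  42
  41  59  90 105 108 107]
pred tip top row 239.78322361031965 col 309.25051277113045 328.29147912295576
scene tip
200 [215 216 215 215 215 216 189 120  75  79  81  79  76  68 186 215 216 216
 216 2
[... 2642 characters left out ...]
176 180 181 179 177 177 178 179 127  95 101 106 109 108 105 105  99  87
   85  85 100 109 109 110 109 109 109 106]
 [170 181 180 180 179 180 178 177 176 125  81  80  78  79  80  77  81  84
  100 107 107 107 111 111 110 109 110 100]
 [135 170 179 181 182 181 180 178 139 108 106 108 107  93 100 107 107 109
  109 108 109 108 109 109 111 110  97  81]
 [ 91 138 170 178 180 181 181 182 138 108 108 107 107 107 108 109 109 109
  110 110 110 109 109 109 107  94  82  80]
 [ 89  96 126 161 176 179 180 182 139 109 108 109 108 109 107 108 108 109
  108 109 112 114 111  99  90  85  81  78]
 [ 87  93  92 102 130 162 179 181 137 108 108 108 107 109 106 107 107 109
  111 111 111 101  91  89  87  84  79  75]]
```

```bash
python3 -m pendant '[{"delta_pos":[0.5,-0.2,0],"spin":0},{"delta_pos":[0.8,-0.3,0],"spin":0},{"delta_pos":[0.7,-0.27,0],"spin":0},{"delta_pos":[0.29,-0.1,0],"spin":0},{"delta_pos":[0,0,0.2],"spin":0},{"delta_pos":[0,0,0.2],"spin":0},{"delta_pos":[0,0,0.2],"spin":0},{"delta_pos":[0,0,0],"spin":0}]' && python3 -m pendant '[{"delta_pos":[0,0,0],"spin":0},{"delta_pos":[0,0,0],"spin":0},{"delta_pos":[0,0,0],"spin":0}]'
python3 - <<'E'
from h import *
g=grab("scene","s4"); h=grab("side","side4"); s=bot.state(); T=s["tool_pos"]; print(s["t"],T,s["ft_force"])
tz=T[2]-.0825; out=[]
for n,F in(("scene",g),("side",h)):
    u,v=proj(F,(T[0],T[1],tz)); print(n,"pred tip",u,v,"pred lip under TCP",proj(F,(T[0],T[1],.105)))
    u0,v0=int(u)-25,int(v)-25; print(u0,v0)
    c=cv2.convertScaleAbs(F["color"][v0:v0+50,u0:u0+50,::-1],alpha=1.2)
    out.append(cv2.resize(c,(400,400),interpolation=cv2.INTER_CUBIC))
cv2.imwrite('pics/c5.png',np.hstack(out))
E
```

```text
t: 7.17
tool_pos: [0.5052, 0.3201, 0.1966]
ee_rot: [[0.564, 0.826, -0.002], [0.826, -0.564, -0.001], [-0.003, -0.001, -1.0]]
ft_force: [0.2, -0.2, -2.5]
grip_width: 0.0233
grasp_force: 69.0
t: 7.42
tool_pos: [0.5063, 0.321, 0.1986]
ee_rot: [[0.564, 0.826, 0.0], [0.826, -0.564, 0.0], [0.0, 0.0, -1.0]]
ft_force: [0.6, 1.3, -2.0]
grip_width: 0.023
grasp_force: 69.0
7.5167 [0.50627496 0.32119582 0.19859151] [-0.40844853  0.0549369  -2.51056228]
scene pred tip 249.1401059841835 206.7240287227822 pred lip under TCP (np.float64(249.6089626040418), np.float64(211.92487785581926))
224 181
side pred tip 318.8926416027931 221.04112585788806 pred lip under TCP (np.float64(318.8603709475621), np.float64(225.72829840129498))
293 196
```

View pics/c5.png

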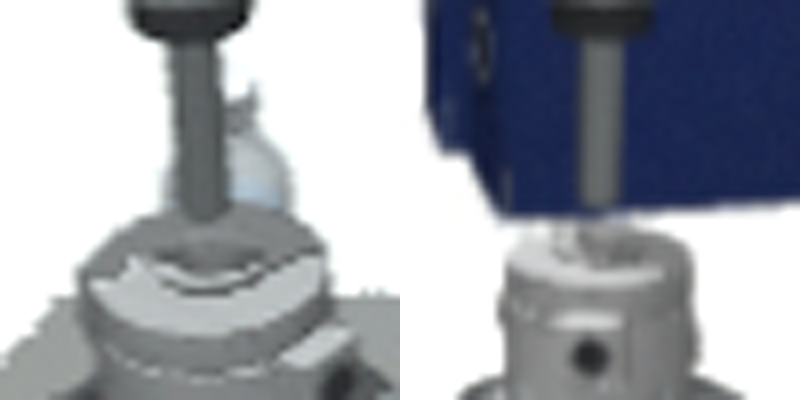

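Scene and side crops: the tip is at about (249,207) in scene, above the hole and within ~1–1.5 mm. In the side view it sits on the bucket's centreline. I'll make a slight correction and descend gently.

```bash
python3 -m pendant '[{"delta_pos":[-0.04,0,0.08],"spin":0},{"delta_pos":[0,0,0.08],"spin":0},{"delta_pos":[0,0,0.08],"spin":0},{"delta_pos":[0,0,0.05],"spin":0},{"delta_pos":[0,0,0.05],"spin":0},{"delta_pos":[0,0,0.03],"spin":0},{"delta_pos":[0,0,0.03],"spin":0},{"delta_pos":[0,0,0],"spin":0}]' && python3 -m pendant '[{"delta_pos":[0,0,0.03],"spin":0},{"delta_pos":[0,0,0.03],"spin":0},{"delta_pos":[0,0,0.03],"spin":0}]'
```

```text
t: 8.18
tool_pos: [0.5054, 0.3203, 0.1861]
ee_rot: [[0.563, 0.826, -0.0], [0.826, -0.563, -0.0], [-0.0, -0.0, -1.0]]
ft_force: [0.1, -0.3, -2.2]
grip_width: 0.0234
grasp_force: 69.0
t: 8.43
tool_pos: [0.5055, 0.3203, 0.1835]
ee_rot: [[0.563, 0.826, 0.0], [0.826, -0.563, 0.0], [0.0, 0.0, -1.0]]
ft_force: [0.1, -0.2, -3.2]
grip_width: 0.0231
grasp_force: 69.0
```

```bash
python3 -m pendant '[{"delta_pos":[0,0,0.04],"spin":0},{"delta_pos":[0,0,0.04],"spin":0},{"delta_pos":[0,0,0.04],"spin":0},{"delta_pos":[0,0,0.04],"spin":0},{"delta_pos":[0,0,0],"spin":0}]'  && python3 -m pendant '[{"delta_pos":[0,0,0.03],"spin":0},{"delta_pos":[0,0,0.03],"spin":0},{"delta_pos":[0,0,0.03],"spin":0},{"delta_pos":[0,0,0],"spin":0}]' && python3 -m pendant '[{"delta_pos":[0,0,0.03],"spin":0},{"delta_pos":[0,0,0.03],"spin":0},{"delta_pos":[0,0,0],"spin":0}]'
```

```text
t: 8.85
tool_pos: [0.5055, 0.3203, 0.1786]
ee_rot: [[0.563, 0.826, 0.0], [0.826, -0.563, 0.0], [0.0, -0.0, -1.0]]
ft_force: [1.2, 1.2, -3.6]
grip_width: 0.0229
grasp_force: 69.0
t: 9.18
tool_pos: [0.5055, 0.3203, 0.176]
ee_rot: [[0.563, 0.826, 0.0], [0.826, -0.563, 0.0], [0.0, 0.0, -1.0]]
ft_force: [1.0, 1.6, -3.4]
grip_width: 0.023
grasp_force: 69.0
t: 9.43
tool_pos: [0.5055, 0.3203, 0.1742]
ee_rot: [[0.563, 0.826, 0.0], [0.826, -0.563, 0.0], [0.0, 0.0, -1.0]]
ft_force: [2.2, 1.1, -3.3]
grip_width: 0.0229
grasp_force: 69.0
```

```bash
python3 -m pendant '[{"delta_pos":[0.02,0,0.02],"spin":0},{"delta_pos":[0,0,0.02],"spin":0},{"delta_pos":[0,0,0.02],"spin":0},{"delta_pos":[0,0,0.02],"spin":0}]'  && python3 -m pendant '[{"delta_pos":[0,0,0.02],"spin":0},{"delta_pos":[0,0,0.02],"spin":0},{"delta_pos":[0,0,0.02],"spin":0},{"delta_pos":[0,0,0.02],"spin":0}]' && python3 -m pendant '[{"delta_pos":[0,0,0.02],"spin":0},{"delta_pos":[0,0,0.02],"spin":0},{"delta_pos":[0,0,0.02],"spin":0},{"delta_pos":[0,0,0.02],"spin":0}]'
```

```text
t: 9.77
tool_pos: [0.5057, 0.3207, 0.1719]
ee_rot: [[0.563, 0.826, -0.0], [0.826, -0.563, -0.0], [-0.0, -0.0, -1.0]]
ft_force: [-0.0, 0.1, 6.8]
grip_width: 0.023
grasp_force: 70.0
t: 10.1
tool_pos: [0.5063, 0.3212, 0.1703]
ee_rot: [[0.563, 0.826, 0.002], [0.826, -0.563, 0.001], [0.002, 0.001, -1.0]]
ft_force: [-0.3, 2.1, 9.9]
grip_width: 0.0231
grasp_force: 70.4
t: 10.43
tool_pos: [0.506, 0.3209, 0.1676]
ee_rot: [[0.563, 0.826, 0.001], [0.826, -0.563, 0.0], [0.001, 0.0, -1.0]]
ft_force: [0.1, -0.7, 2.4]
grip_width: 0.0232
grasp_force: 70.0
```

```bash
for i in 1; do python3 -m pendant '[{"delta_pos":[0,0,0.02],"spin":0},{"delta_pos":[0,0,0.02],"spin":0},{"delta_pos":[0,0,0.02],"spin":0},{"delta_pos":[0,0,0.02],"spin":0},{"delta_pos":[0,0,0.02],"spin":0},{"delta_pos":[0,0,0.02],"spin":0}]' | egrep 'pos|force'; python3 -m pendant '[{"delta_pos":[0,0,0.02],"spin":0},{"delta_pos":[0,0,0.02],"spin":0},{"delta_pos":[0,0,0.02],"spin":0},{"delta_pos":[0,0,0.02],"spin":0},{"delta_pos":[0,0,0.02],"spin":0},{"delta_pos":[0,0,0.02],"spin":0}]' | egrep 'pos|force';  python3 -m pendant '[{"delta_pos":[0,0,0.02],"spin":0},{"delta_pos":[0,0,0.02],"spin":0},{"delta_pos":[0,0,0.02],"spin":0},{"delta_pos":[0,0,0.02],"spin":0},{"delta_pos":[0,0,0.02],"spin":0},{"delta_pos":[0,0,0.02],"spin":0}]' | egrep 'pos|force'; done
```

```text
tool_pos: [0.5058, 0.3208, 0.1634]
ft_force: [-0.4, -0.4, 3.2]
grasp_force: 69.6
tool_pos: [0.5064, 0.3211, 0.1608]
ft_force: [-0.1, 0.1, 1.6]
grasp_force: 69.6
tool_pos: [0.5057, 0.3207, 0.156]
ft_force: [-0.5, 0.1, -2.5]
grasp_force: 68.9
```

```bash
python3 -m pendant '[{"delta_pos":[0,0,0.02],"spin":0},{"delta_pos":[0,0,0.02],"spin":0},{"delta_pos":[0,0,0.02],"spin":0},{"delta_pos":[0,0,0.02],"spin":0},{"delta_pos":[0,0,0.02],"spin":0},{"delta_pos":[0,0,0.02],"spin":0}]' | egrep 'pos|force'; python3 -m pendant '[{"delta_pos":[0,0,0.02],"spin":0},{"delta_pos":[0,0,0.02],"spin":0},{"delta_pos":[0,0,0.02],"spin":0},{"delta_pos":[0,0,0.02],"spin":0},{"delta_pos":[0,0,0.02],"spin":0},{"delta_pos":[0,0,0.02],"spin":0}]' | egrep 'pos|force';  python3 -m pendant '[{"delta_pos":[0,0,0.02],"spin":0},{"delta_pos":[0,0,0.02],"spin":0},{"delta_pos":[0,0,0.02],"spin":0},{"delta_pos":[0,0,0.02],"spin":0},{"delta_pos":[0,0,0],"spin":0},{"delta_pos":[0,0,0],"spin":0}]' | egrep 'pos|force'
```

```text
tool_pos: [0.5061, 0.3209, 0.1535]
ft_force: [-1.6, -1.6, 10.3]
grasp_force: 70.8
tool_pos: [0.5063, 0.3211, 0.1496]
ft_force: [-0.7, 0.5, 9.8]
grasp_force: 70.4
tool_pos: [0.5056, 0.3207, 0.1464]
ft_force: [0.3, -0.1, -3.2]
grasp_force: 69.2
```

```bash
python3 -m pendant '[{"delta_pos":[0,0,0.02],"spin":0},{"delta_pos":[0,0,0.02],"spin":0},{"delta_pos":[0,0,0.02],"spin":0},{"delta_pos":[0,0,0.02],"spin":0},{"delta_pos":[0,0,0],"spin":0},{"delta_pos":[0,0,0],"spin":0}]' | egrep 'pos|force'; python3 -m pendant '[{"delta_pos":[0,0,0.015],"spin":0},{"delta_pos":[0,0,0.015],"spin":0},{"delta_pos":[0,0,0.015],"spin":0},{"delta_pos":[0,0,0],"spin":0}]' | egrep 'pos|force';  python3 -m pendant '[{"delta_pos":[0,0,0.015],"spin":0},{"delta_pos":[0,0,0.015],"spin":0},{"delta_pos":[0,0,0.015],"spin":0},{"delta_pos":[0,0,0],"spin":0}]' | egrep 'pos|force'
```

```text
tool_pos: [0.5057, 0.3208, 0.1442]
ft_force: [1.0, 0.9, -2.2]
grasp_force: 69.2
tool_pos: [0.5057, 0.3208, 0.1428]
ft_force: [0.4, 0.4, -2.9]
grasp_force: 69.2
tool_pos: [0.5058, 0.3208, 0.1415]
ft_force: [0.7, -0.1, -2.1]
grasp_force: 69.2
```

```bash
python3 - <<'E'
from h import *
g=grab("scene","s5"); h=grab("side","side5")
out=[cv2.resize(F["color"][v:v+90,u:u+90,::-1],(400,400),interpolation=cv2.INTER_CUBIC) for F,u,v in((g,205,180),(h,274,190))]
cv2.imwrite('pics/c6.png',np.hstack(out)); s=bot.state(); print(s["t"],s["tool_pos"],s["ft_force"])
E
```

```text
14.7 [0.5057681  0.32082451 0.14156401] [ 0.05976652  0.05564654 -2.26232626]
```

View pics/c6.png

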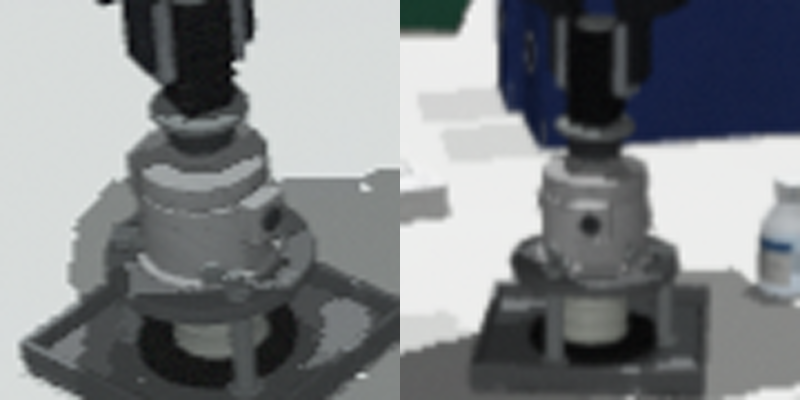

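Both crops show the white adapter standing on the black pad, with the collar just above the lip. I'll feel for the collar stop.

```bash
python3 -m pendant '[{"delta_pos":[0,0,0.015],"spin":0},{"delta_pos":[0,0,0.015],"spin":0},{"delta_pos":[0,0,0.015],"spin":0},{"delta_pos":[0,0,0],"spin":0}]' | egrep 'pos|ft_force'; python3 -m pendant '[{"delta_pos":[0,0,0.015],"spin":0},{"delta_pos":[0,0,0.015],"spin":0},{"delta_pos":[0,0,0],"spin":0}]' | egrep 'pos|ft_force'
```

```text
tool_pos: [0.5058, 0.3208, 0.1401]
ft_force: [-0.2, 0.4, -2.4]
tool_pos: [0.5057, 0.3208, 0.1392]
ft_force: [-0.1, 0.4, -2.5]
```

```bash
python3 -m pendant '[{"delta_pos":[0,0,0.015],"spin":0},{"delta_pos":[0,0,0.015],"spin":0},{"delta_pos":[0,0,0],"spin":0}]' | egrep 'pos|ft_force'; python3 -m pendant '[{"delta_pos":[0,0,0.015],"spin":0},{"delta_pos":[0,0,0.015],"spin":0},{"delta_pos":[0,0,0],"spin":0}]' | egrep 'pos|ft_force'
```

```text
tool_pos: [0.5057, 0.3208, 0.1383]
ft_force: [-0.7, -0.4, -3.0]
tool_pos: [0.5058, 0.3208, 0.1374]
ft_force: [0.6, -0.1, -3.4]
```

```bash
python3 -m pendant '[{"delta_pos":[0,0,0.015],"spin":0},{"delta_pos":[0,0,0.015],"spin":0},{"delta_pos":[0,0,0],"spin":0}]' | egrep 'pos|ft_force'; python3 -m pendant '[{"delta_pos":[0,0,0.015],"spin":0},{"delta_pos":[0,0,0.015],"spin":0},{"delta_pos":[0,0,0],"spin":0}]' | egrep 'pos|ft_force'
```

```text
tool_pos: [0.5059, 0.3209, 0.137]
ft_force: [-1.5, -1.5, 2.8]
tool_pos: [0.5059, 0.321, 0.1368]
ft_force: [-4.8, -1.3, 17.4]
```

```bash
python3 -m pendant '[{"delta_pos":[0,0,-0.012],"spin":0},{"delta_pos":[0,0,0],"spin":0},{"delta_pos":[0,0,0],"spin":0}]' | egrep 'pos|ft_force'; python3 -m pendant '[{"delta_pos":[0,0,0],"spin":0},{"delta_pos":[0,0,0],"spin":0},{"delta_pos":[0,0,0],"spin":0},{"delta_pos":[0,0,0],"spin":0},{"delta_pos":[0,0,0],"spin":0}]' | egrep 'pos|ft_force'
```

```text
tool_pos: [0.5059, 0.3209, 0.1369]
ft_force: [-3.7, -1.0, 11.4]
tool_pos: [0.5059, 0.3209, 0.1369]
ft_force: [-3.8, -1.2, 11.2]
```

```bash
python3 -m pendant '[{"delta_pos":[0,0,0],"spin":0},{"delta_pos":[0,0,0],"spin":0},{"delta_pos":[0,0,0],"spin":0},{"delta_pos":[0,0,0],"spin":0},{"delta_pos":[0,0,0],"spin":0},{"delta_pos":[0,0,0],"spin":0}]' | egrep 'pos|ft_force'; python3 -m pendant '[{"delta_pos":[0,0,-0.1],"spin":0},{"delta_pos":[0,0,-0.3],"spin":0},{"delta_pos":[0,0,-0.4],"spin":0},{"delta_pos":[0,0,-0.4],"spin":0},{"delta_pos":[0,0,-0.5],"spin":0},{"delta_pos":[0,0,-0.5],"spin":0},{"delta_pos":[0,0,-0.4],"spin":0},{"delta_pos":[0,0,-0.15],"spin":0}]' | egrep 'pos|ft_force'
python3 -m pendant '[{"delta_pos":[-0.3,0.16,0],"spin":0},{"delta_pos":[-0.766,0.417,0],"spin":0},{"delta_pos":[-0.9,0.49,0],"spin":0},{"delta_pos":[-0.9,0.49,0],"spin":0},{"delta_pos":[-0.9,0.49,0],"spin":0},{"delta_pos":[-0.9,0.49,0],"spin":0},{"delta_pos":[-0.9,0.49,0],"spin":0},{"delta_pos":[-0.9,0.49,0],"spin":0}]'| egrep 'pos|ft_force'
python3 -m pendant '[{"delta_pos":[-0.7,0.38,0],"spin":0},{"delta_pos":[-0.4,0.22,0],"spin":0},{"delta_pos":[0,0,0],"spin":0},{"delta_pos":[0,0,0],"spin":0},{"delta_pos":[0,0,0],"spin":0},{"delta_pos":[0,0,0],"spin":0}]'
```

```text
tool_pos: [0.5059, 0.3209, 0.1369]
ft_force: [-3.6, -1.2, 11.9]
tool_pos: [0.5064, 0.3211, 0.2209]
ft_force: [0.4, -0.3, -2.5]
tool_pos: [0.4825, 0.0993, 0.218]
ft_force: [0.6, -0.5, -2.1]
t: 19.28
tool_pos: [0.4798, 0.0643, 0.2184]
ee_rot: [[0.563, 0.827, -0.0], [0.827, -0.563, 0.0], [-0.0, -0.0, -1.0]]
ft_force: [0.1, 0.7, -2.2]
grip_width: 0.023
grasp_force: 69.0
```

```bash
python3 -m pendant '[{"delta_pos":[-0.11,0.075,0],"spin":0},{"delta_pos":[0,0,0.4],"spin":0},{"delta_pos":[0,0,0.6],"spin":0},{"delta_pos":[0,0,0.6],"spin":0},{"delta_pos":[0,0,0.5],"spin":0},{"delta_pos":[0,0,0.3],"spin":0},{"delta_pos":[0,0,0.2],"spin":0},{"delta_pos":[0,0,0],"spin":0}]'| egrep 'pos|ft_force'
python3 -m pendant '[{"delta_pos":[0,0,0.06],"spin":0},{"delta_pos":[0,0,0.06],"spin":0},{"delta_pos":[0,0,0.06],"spin":0},{"delta_pos":[0,0,0.06],"spin":0},{"delta_pos":[0,0,0.06],"spin":0},{"delta_pos":[0,0,0],"spin":0}]'| egrep 'pos|ft_force'
python3 -m pendant '[{"delta_pos":[0,0,0.06],"spin":0},{"delta_pos":[0,0,0.06],"spin":0},{"delta_pos":[0,0,0.06],"spin":0},{"delta_pos":[0,0,0],"spin":0}]'| egrep 'pos|ft_force'
```

```text
tool_pos: [0.4796, 0.0598, 0.1398]
ft_force: [-0.6, -0.4, -2.3]
tool_pos: [0.4798, 0.0597, 0.1314]
ft_force: [-0.3, -0.3, -3.0]
tool_pos: [0.4798, 0.0597, 0.1258]
ft_force: [-0.3, -0.5, -2.5]
```

```bash
python3 -m pendant '[{"delta_pos":[0,0.0,0.14],"spin":0},{"delta_pos":[0,0,0.14],"spin":0},{"delta_pos":[0,0,0.14],"spin":0},{"delta_pos":[0,0,0.14],"spin":0},{"delta_pos":[0,0,0.14],"spin":0},{"delta_pos":[0,0,0.14],"spin":0},{"delta_pos":[0,0,0.14],"spin":0},{"delta_pos":[0,0,0.08],"spin":0}]'| egrep 'pos|ft_force'
python3 -m pendant '[{"delta_pos":[0,0,0.03],"spin":0},{"delta_pos":[0,0,0.03],"spin":0},{"delta_pos":[0,0,0.02],"spin":0},{"delta_pos":[0,0,0],"spin":0},{"delta_pos":[0,0,0],"spin":0}]'| egrep 'pos|ft_force'
python3 -m pendant '[{"delta_pos":[0,0,0.02],"spin":0},{"delta_pos":[0,0,0.02],"spin":0},{"delta_pos":[0,0,0],"spin":0},{"delta_pos":[0,0,0],"spin":0}]'| egrep 'pos|ft_force'
```

```text
tool_pos: [0.4797, 0.0597, 0.0937]
ft_force: [-0.2, 0.2, -2.1]
tool_pos: [0.4798, 0.0597, 0.092]
ft_force: [-0.4, 1.9, -3.6]
tool_pos: [0.4799, 0.0597, 0.0908]
ft_force: [-0.9, 2.9, -2.6]
```

```bash
python3 -m pendant '[{"delta_pos":[0,0,0.02],"spin":0},{"delta_pos":[0,0,0.02],"spin":0},{"delta_pos":[0,0,0],"spin":0},{"delta_pos":[0,0,0],"spin":0}]'| egrep 'pos|ft_force'
python3 -m pendant '[{"delta_pos":[0,0,0.02],"spin":0},{"delta_pos":[0,0,0.02],"spin":0},{"delta_pos":[0,0,0],"spin":0},{"delta_pos":[0,0,0],"spin":0}]'| egrep 'pos|ft_force'
```

```text
tool_pos: [0.4799, 0.0597, 0.0895]
ft_force: [-2.5, 3.1, -2.6]
tool_pos: [0.48, 0.0597, 0.0885]
ft_force: [-2.7, 2.3, 4.1]
```

The rod is on the hole's floor, so I'll release it and retreat.

```bash
python3 -m pendant '[{"delta_pos":[0,0,0],"spin":0},{"delta_pos":[0,0,0],"spin":0},{"delta_pos":[0,0,0],"spin":0},{"delta_pos":[0,0,0],"spin":0},{"delta_pos":[0,0,0],"spin":0},{"delta_pos":[0,0,0],"spin":0}]' 50 && python3 -m pendant '[{"delta_pos":[0,0,-0.3],"spin":0},{"delta_pos":[0,0,-0.6],"spin":0},{"delta_pos":[0,0,-0.8],"spin":0},{"delta_pos":[0,0,-0.8],"spin":0},{"delta_pos":[0,0,-0.8],"spin":0},{"delta_pos":[0,0,-0.6],"spin":0},{"delta_pos":[0,0,0],"spin":0},{"delta_pos":[0,0,0],"spin":0}]'
python3 - <<'E'
from h import *
f=grab("wrist","w6"); h=grab("side","side6"); a=load('pics/side2.pkl')
# compare with the view before the grasp (side camera: rod and bystander regions)
for n,(u,v,w,hh) in {"rod":(305,255,45,85),"bottle":(345,225,35,40)}.items():
    A=cv2.cvtColor(a["color"][v:v+hh,u:u+w],cv2.COLOR_RGB2GRAY).astype(np.float32);B=cv2.cvtColor(h["color"][v:v+hh,u:u+w],cv2.COLOR_RGB2GRAY).astype(np.float32)
    print(n,cv2.phaseCorrelate(A,B),np.abs(A-B).mean())
c=cv2.cvtColor(h["color"],cv2.COLOR_RGB2GRAY)
d=cv2.cvtColor(a["color"],cv2.COLOR_RGB2GRAY)
print(d[256:276,326],c[256:276,326])
E
```

```text
t: 23.37
tool_pos: [0.48, 0.0597, 0.0884]
ee_rot: [[0.563, 0.826, 0.0], [0.826, -0.563, -0.0], [0.0, 0.0, -1.0]]
ft_force: [0.4, 0.2, 0.0]
grip_width: 0.0502
grasp_force: 0.0
t: 24.03
tool_pos: [0.4804, 0.0597, 0.2066]
ee_rot: [[0.563, 0.826, 0.002], [0.826, -0.563, -0.0], [0.001, 0.002, -1.0]]
ft_force: [-0.1, -0.2, 0.2]
grip_width: 0.0502
grasp_force: 0.0
rod ((-0.10536476863446964, -0.2615141143359736), 0.828651693838614) 8.220654
bottle ((-0.032235715135577436, -0.04203531494630752), 1.0022111305760013) 0.31071427
[ 65  88 115 114  92  95  97 107 123  78  30  21  15  15  14  15  14  13
  13  14] [ 65  86 110 106  91  92  89  67  29  17  14  14  12  13  14  14  12  13
  14  15]
```

```bash
python3 -c "
from workcell import bot
print(bot.finish_job())"
```

```text
the job is handed in; nothing more can be done
None
```

The job is handed in after about 24 s of the 72 s allowed. The adapter is on the pad, the collar was held on the bucket at about 14 N for a second, and the rod is back in its holder, apparently fully home by height and feel. The bottle did not move in the side view; I did not re-check the timer. The hand-in reported no result.

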